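# Seat a sign blank on the vacuum jig and set its valve two turns open

## Robot

A 6-joint arm with a two-finger parallel gripper is mounted at the origin on the work surface. World frame = base frame: x ahead of the robot, y to its left, z up, the work surface at z = 0. Lengths are in m, angles in degrees, forces in N, time in s.
With the tool pointing down it reaches from about 0.4 to 0.825 m from the base axis. Payload 7 kg.
Tool frame: the origin (TCP) lies between the finger pads, 19 mm behind the fingertips; this is the grasp point; z points along the fingers, y is the line along which they close (so a half turn about z gives the same grasp; the last joint's range is limited). The gripper opens to 88 mm and grips with 3 to 60 N. Pads are 19 mm wide; open, the fingers measure 130 mm over their backs; the gripper's body (78 mm by 193 mm) begins 47 mm behind the grasp point.
Start: joints at [-58.952, 20.546, 0.682, 0, -70.136, -16.507], TCP at [0.169, -0.653, 0.245] pointing down, gripper open.
Joint ranges: [-176.03, 176.03], [-82.01, 121.73], [-58.28, 71.71], [-173.87, 95.51], [-174.79, -0.11], [-173.66, 173.66]. Speed limits (degrees/s): [136.94, 136.94, 172.46, 180, 180, 180].

## Interface

Orientations are given as [roll, pitch, yaw] about the fixed x, y, z axes, in that order (R = Rz(yaw) Ry(pitch) Rx(roll)).
In Python, from plant import ctrl gives the robot as it stands. The module is installed in compiled form; this text tells all that it offers.
- The arm moves only by the tool send_rows, never from a script. Its argument "plan" is a list that holds one entry, the list of rows, each a list of 6 numbers: the shift along the tool's x, y, z in cm, then the turn, a rotation vector about the tool's x, y, z in degrees. A call has 1 to 8 rows; each row is the pose to reach, as a shift and turn from the pose commanded when the call began, along the tool's axes at that moment; what a row does not reach only later rows make up. A row lasts 1/12 s, in which the tool goes at most 41.7 mm and 7.16 degrees, less where a joint would pass 70% of its speed; a pose out of reach is approached as far as the arm can. A call with a gripper value outside its range is refused whole. "fingers" is the opening, from 0 (shut) to 1 (fully open), set as the call begins (left out, the last holds). The fingers move at their own pace and stop on an object; the grip force is fixed at half the most. Time passes only in rows, so rows that repeat a pose let the fingers close. It gives the time, the measured TCP pose, the force, the opening and the grip force at its end, in the units of the state.
- ctrl.get_obs(): the state, without advancing time (a new reading comes with each control period).
- ctrl.snapshot(name): name is "scene" or "top" or "wrist"; returns a dict with "img" (420x560x3 uint8, red, green, blue), "K" (3x3 intrinsics, pixels), "k1" (the pictures are not rectified: a ray, as slopes to the right and down, at radius r is drawn at 1 + k1 r^2 times it, then the intrinsics apply), "pose" (4x4, takes a point from camera to world coordinates). Camera axes: x right, y down, z forward; pixel columns grow to the right and rows downward; lengths in m; the calibration is good to about 2 mm. A picture is of the moment at which its call begins. There is no depth.
- ctrl.close_job(): hands the job in; it is judged then, once.
The state is a dict: "clock": time; "joint_pos": joint angles; "qvel": joint speeds; "tau": joint torques, N m; "tool_pos": TCP position; "orientation": TCP orientation; "force": force on the tool from outside, world axes, zero at the start; "moment": the same for the moment, N m; "opening": finger opening in m; "gripper_force": force on a finger pad.
Only numpy, scipy, OpenCV 4.12 (cv2) and the standard library are available. Lean on these libraries where they do the work, as an engineer would, in place of code of your own. Each camera call takes 0.05 s, during which the arm holds its last target. There are 200 camera calls.

## Task

First take the small wooden sign blank off its drying battens and lower it over the two locating pins of the vacuum jig until it lies flush, without dropping it. Then set the jig's valve by its crank handle: wind the wheel clockwise (seen from above) until it stops shut, and back it off exactly two full turns. Finish while still holding the crank handle there, with the blank seated and the tin, cup and tape roll left where they were.

Things in the scene. Friction and masses are not known exactly. Their poses are not given: they have to be found in the camera images.
- blank: Loose brown wooden sign blank, a flat bar 150 x 50 x 12 mm (its x, y, z), 0.08 to 0.17 kg, with two 12 mm through holes at x = +50 and -50 mm on its centre line. Origin: centre of its underside; z up. It lies at the start on the two battens, underside 22 mm above the table, and may be fitted either way round. Pick it from above across its 50 mm width at the middle, between the holes.
- battens: Two fixed light wooden battens (each 16 mm along x, 40 mm along y, 22 mm high, centred at x = +32 and -32 mm) that hold the blank off the table at the start; the 48 mm between them are free for the fingertips. Origin on the table between them, same yaw as the blank at the start.
- rig: The fixed rig: a dark steel base plate 170 x 290 x 12 mm (x, y, z) that carries the aluminium jig bar at y = -80 mm and the brass valve at y = +80 mm, joined by a copper pipe 14 mm thick whose axis is 30 mm above the table. Origin: centre of the base plate's underside, on the table; z up.
- jig_top (a point): Centre of the jig bar's flat top, 50 mm above the table; axes parallel to the rig's. The bar is 130 mm long (x) and 36 mm wide (y). Two steel pins, 8 mm in diameter, stand on it at x = +50 and -50 mm, 22 mm high, the top 8 mm tapering to 3 mm. Seated, the blank's underside centre is at this point and its long axis runs along the rig's x.
- valve_wheel (a joint): Opening angle of the valve wheel in rad about its upright axis: 0 is shut against the firm stop, it grows counter-clockwise seen from above (opening), up to 20; it starts 2.5 to 7.5 rad open. Two turns = 12.57. Turning takes about 0.08 N m (about 2 N at the handle); it stays where it is left. At 0 the handle stands on the rig's +x side of the axis.
- wheel_hub (a point): Top of the wheel's hub on the wheel's axis, 110 mm above the table. The dark steel wheel is 102 mm across, its rim 12 mm thick with the top 106 mm above the table.
- crank_handle: Black upright round crank handle on the wheel's rim, 18 mm in diameter, 50 mm tall, from 108 to 158 mm above the table, 45 mm from the wheel's axis. It spins freely on its own axis, so a gripper of fixed orientation can hold it and carry it round in circles. Origin: centre of its underside.
- handle_grip (a point): Point on the crank handle's own axis to grip, 138 mm above the table (20 mm below its top).
- paint_tin: Bystander: closed tin, 74 mm wide, 85 mm tall, on the table beyond the work. Origin at its foot.
- rinse_cup: Bystander: grey plastic cup, 72 mm wide, 85 mm tall. Origin at its foot.
- tape_roll: Bystander: pale roll of tape lying flat, 90 mm wide, 25 mm high. Origin at its foot.
Things that resemble listed ones, but are neither listed nor needed, are in the scene too. Of the things that look like the blank, the middle-sized one is meant.

How it is judged (in metres and radians):
On the way, in this order (a step that is already met when the one before it is completed fails the run):
1. the blank lies flush on the jig, over both pins (horizontal distance between blank and jig_top below 0.005 m and z of blank in the frame of jig_top between -0.0025 and 0.0025 m and angle between the x axis of blank and the x axis of rig, either way round below 0.08 rad and angle between blank's own z axis and vertical below 0.035 rad and contact force between the fingers and blank below 0.2 N), for 0.2 s.
2. the valve wheel is wound shut to its stop (value of joint valve_wheel below 0.12 rad), for 0.1 s.
At the end, for the whole second after the job is handed in: Blank flush on the jig over both pins (within 5 mm sideways, 2.5 mm in height, 0.08 rad in direction, 0.035 rad of level); valve wheel two turns open from its stop within 0.26 rad, at rest; fingers hold the crank handle (over 2 N, TCP within 45 mm of its grip point) for the last second (horizontal distance between blank and jig_top below 0.005 m and z of blank in the frame of jig_top between -0.0025 and 0.0025 m and angle between the x axis of blank and the x axis of rig, either way round below 0.08 rad and angle between blank's own z axis and vertical below 0.035 rad and value of joint valve_wheel between 12.306 and 12.826 rad and velocity of joint valve_wheel between -0.15 and 0.15 rad/s and contact force between the fingers and crank_handle above 2 N and distance between the grasp point and handle_grip below 0.045 m); the arm keeps its last pose, push and grip.
It fails at once if the paint tin is pushed more than 30 mm (distance of paint_tin from where it was at the start of the episode above 0.03 m).
It fails at once if the rinse cup is pushed more than 30 mm (distance of rinse_cup from where it was at the start of the episode above 0.03 m).
It fails at once if the tape roll is pushed more than 30 mm (distance of tape_roll from where it was at the start of the episode above 0.03 m).
It fails at once if the blank is dropped (falls faster than 0.5 m/s out of the fingers) (linear speed of blank above 0.5 m/s and contact force between the fingers and blank below 0.05 N).
It also fails if it takes over 72 s, if anything falls off the work surface, if the arm or the gripper's body presses on something with over 40 N, if the wrist force passes 120 N, or if a joint passes its speed limit or range.

## Working session

There is one attempt and no reset: what is moved stays moved. The work goes in short steps, Python scripts to look and compute and a tool call to move; the robot and the scene stay as the last step left them, time stands still between calls to the robot, and variables do not carry over. Pictures are saved under pics/ and viewed, at most 10 in all, crops included, and the job is handed in when it is done.

Besides the shell and the picture viewer there is one more tool, called after "Emit:" as name(argument=value, ...), one argument or row to a line, values as JSON. send_rows: Moves the arm, as the interface text tells. Its arguments: {"type":"object","properties":{"plan":{"type":"array","items":{"type":"array","items":{"type":"array","items":{"type":"number"}}}},"fingers":{"type":"number"}},"required":["plan"]}

```bash
mkdir -p pics
cat > h.py <<'E'
import numpy as np, cv2, pickle
from scipy.spatial.transform import Rotation as R
from plant import ctrl
def snap(cam,name):
    s=ctrl.snapshot(cam); pickle.dump(s,open(f'pics/{name}.pkl','wb'))
    cv2.imwrite(f'pics/{name}.png',s['img'][:,:,::-1]); return s
def load(name): return pickle.load(open(f'pics/{name}.pkl','rb'))
def ray(s,u,v):
    K=np.array(s['K']); k=s['k1']
    p=cv2.undistortPoints(np.array([[[u,v]]],float),K,np.array([k,0,0,0.]))[0,0]
    T=np.array(s['pose']); d=T[:3,:3]@[p[0],p[1],1]; return T[:3,3],d
def at(s,u,v,z):
    o,d=ray(s,u,v); return o+d*(z-o[2])/d[2]
def proj(s,P):
    T=np.linalg.inv(np.array(s['pose'])); q=(T[:3,:3]@np.array(P,float).T).T+T[:3,3]
    x=q[:,:2]/q[:,2:]; r2=(x**2).sum(1,keepdims=True); x=x*(1+s['k1']*r2); K=np.array(s['K'])
    return x*[K[0,0],K[1,1]]+K[:2,2]
E
python3 - <<'E'
from h import *
o=ctrl.get_obs(); print({k:np.round(v,3).tolist() for k,v in o.items()})
a=snap('scene','scene0'); b=snap('top','top0'); 
for s in (a,b): print(np.round(s['pose'],3).tolist(),s['K'],s['k1'])
im=np.vstack([a['img'],b['img']])
cv2.imwrite('pics/both.png',cv2.resize(im,(400,600))[:,:,::-1])
cv2.imwrite('pics/topx.png',cv2.resize(b['img'],(800,600),interpolation=cv2.INTER_CUBIC)[:,:,::-1])
E
```

```text
{'clock': 0.0, 'joint_pos': [-58.952, 20.591, 0.635, -0.019, -70.134, -16.506], 'qvel': [0.049, -0.046, 0.073, -0.1, -0.087, 0.003], 'tau': [-0.002, -58.272, 29.305, 6.997, 0.007, -0.0], 'tool_pos': [0.169, -0.653, 0.244], 'orientation': [179.909, -0.009, -165.464], 'force': [-0.581, -0.754, 0.471], 'moment': [0.072, 0.049, -0.024], 'gripper_force': 0.0, 'opening': 0.087}
[[0.432, 0.523, -0.735, 1.391], [0.902, -0.269, 0.338, -0.327], [-0.021, -0.809, -0.588, 0.758], [0.0, 0.0, 0.0, 1.0]] [[545.79739889   0.         280.08436944]
 [  0.         545.79739889 196.48758576]
 [  0.           0.           1.        ]] 0.029460967327199567
[[0.016, -0.995, 0.102, 0.454], [-1.0, -0.015, 0.009, 0.033], [-0.007, -0.102, -0.995, 1.22], [0.0, 0.0, 0.0, 1.0]] [[445.42239861   0.         280.88270263]
 [  0.         445.42239861 206.10919879]
 [  0.           0.           1.        ]] -0.05882173130216822
```

View pics/topx.png

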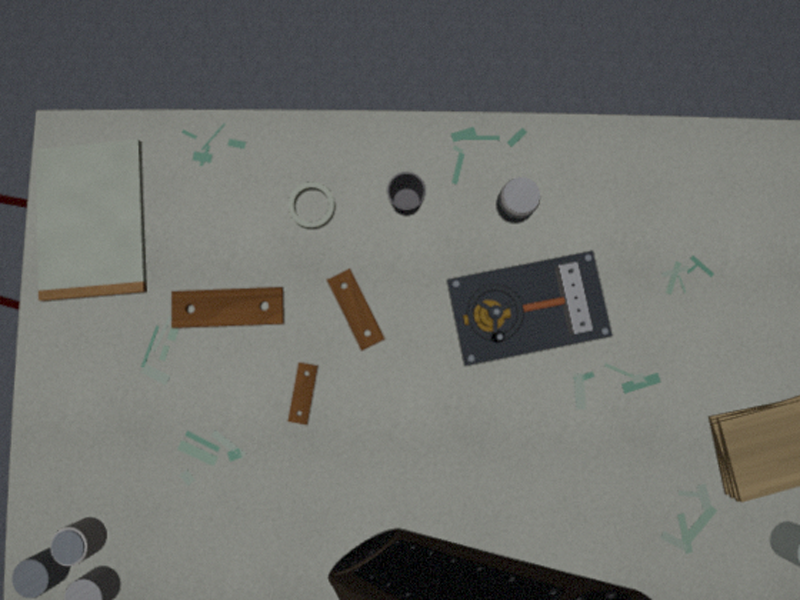

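View pics/scene0.png

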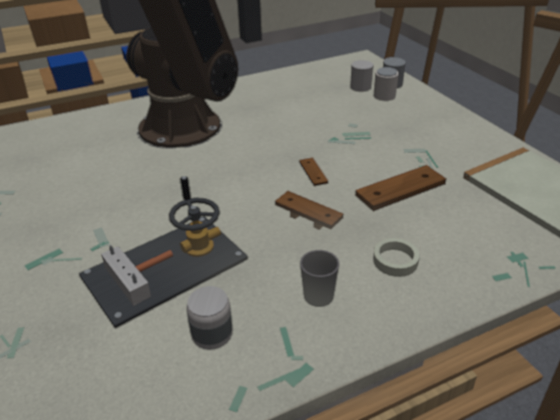

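The top view (in 800x600 scale) shows three blank-like bars; the middle-sized is at about (355,309). The rig is at about (530,308), with its handle near (499,337) and its jig bar near (575,298). The tape, cup and tin stand behind at (313,205), (407,193) and (519,200). I'll enlarge the work area.

Run:
```python
from h import *
b=load('top0'); c=b['img'][165:265,220:440]
cv2.imwrite('pics/topc.png',cv2.resize(c,None,fx=3.6,fy=3.6,interpolation=cv2.INTER_CUBIC)[:,:,::-1])
```

```text
(no output)
```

View pics/topc.png

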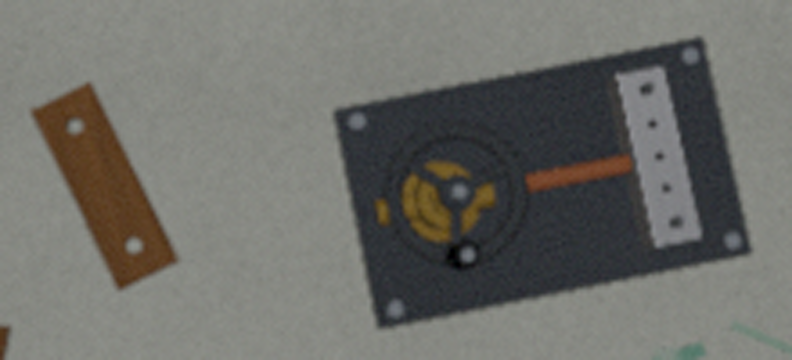

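The crop shows the blank's corners at (33,110), (91,83), (177,262), (120,290). The plate's corners are at (334,111), (703,38), (749,252), (379,327), the hub is at (460,191) and the handle top is at (467,255).

Run:
```python
from h import *
b=load('top0')
def P(L,z): return np.array([at(b,220+(x+.5)/3.6-.5,165+(y+.5)/3.6-.5,z)[:2] for x,y in L])
def rect(n,p):
    e=np.linalg.norm(p-np.roll(p,-1,0),axis=1); print(n,p.mean(0).round(4),e.round(4),
      'ang',[round(float(np.degrees(np.arctan2(*(p[(i+1)%4]-p[i])[::-1]))),1) for i in range(4)])
rect('blank',P([(33,110),(91,83),(177,262),(120,290)],.034))
h=P([(76,126),(134,245)],.034);print('holes',h.mean(0),np.linalg.norm(h[0]-h[1]),np.degrees(np.arctan2(*(h[0]-h[1])[::-1])))
r=P([(334,111),(703,38),(749,252),(379,327)],.012);rect('plate',r)
j=P([(616,74),(664,67),(702,238),(655,247)],.05);rect('jig',j)
print('hub',P([(460,191)],.11),'handle',P([(467,255)],.158))
for yaw in (12,):pass
```

```text
blank [0.5472 0.1283] [0.0477 0.1484 0.0468 0.1492] ang [-63.9, -153.3, 117.1, 27.1]
holes [0.54752316 0.12839178] 0.09884815240772767 27.16826265781323
plate [ 0.5573 -0.2006] [0.2887 0.1664 0.2861 0.1663] ang [-77.9, -168.7, 102.1, 12.2]
jig [ 0.5738 -0.2797] [0.0362 0.1288 0.0354 0.1302] ang [-80.8, -168.2, 101.5, 12.2]
hub [[ 0.54122417 -0.12438508]] handle [[ 0.49504566 -0.12228049]]
```

```bash
cat >> h.py <<'E'
def go(x,y,z,yaw):
    o=ctrl.get_obs(); M=R.from_euler('xyz',o['orientation'],degrees=True)
    s=M.inv().apply(np.array([x,y,z])-o['tool_pos'])*100
    w=(M.inv()*R.from_euler('xyz',[180,0,yaw],degrees=True)).as_rotvec(degrees=True)
    print('now',o['tool_pos'],o['orientation'],'row',s.round(2).tolist()+w.round(2).tolist())
E
python3 -c "
from h import *
go(.574,-.279,.26,-168)"
```

```text
now [ 0.16936572 -0.65298836  0.24453816] [ 1.79917126e+02 -6.99039387e-03 -1.65463967e+02] row [-48.55, 26.05, -1.51, 0.08, -0.01, 2.54]
```

Emit:
send_rows(
  plan=[
    [[-48.5, 26, -1.5, 0, 0, 2.5], [-48.5, 26, -1.5, 0, 0, 2.5], [-48.5, 26, -1.5, 0, 0, 2.5], [-48.5, 26, -1.5, 0, 0, 2.5], [-48.5, 26, -1.5, 0, 0, 2.5], [-48.5, 26, -1.5, 0, 0, 2.5], [-48.5, 26, -1.5, 0, 0, 2.5], [-48.5, 26, -1.5, 0, 0, 2.5]],
  ],
  fingers=1,
)

```text
clock: 0.77
tool_pos: [0.4152, -0.4254, 0.2543]
orientation: [180.0, -0.0, -168.0]
force: [0.6, -0.8, 0.3]
opening: 0.0873
gripper_force: 0.0
```

```bash
python3 -c "
from h import *
go(.574,-.279,.26,-168)"
```

```text
now [ 0.41518733 -0.42542452  0.25434132] [ 1.79979638e+02 -8.99659902e-03 -1.67961567e+02] row [-18.59, 11.01, -0.56, 0.02, -0.01, 0.04]
```

Emit:
send_rows(
  plan=[
    [[-18.5, 11, -0.5, 0, 0, 0], [-18.5, 11, -0.5, 0, 0, 0], [-18.5, 11, -0.5, 0, 0, 0], [-18.5, 11, -0.5, 0, 0, 0], [-18.5, 11, -0.5, 0, 0, 0], [-18.5, 11, -0.5, 0, 0, 0], [-18.5, 11, -0.5, 0, 0, 0], [-18.5, 11, -0.5, 0, 0, 0]],
  ],
)

```text
clock: 1.43
tool_pos: [0.5722, -0.2804, 0.2587]
orientation: [180.0, -0.1, -167.9]
force: [-0.3, 0.2, 0.7]
opening: 0.0876
gripper_force: 0.0
```

Run:
```python
from h import *
s=snap('wrist','wjig'); o=ctrl.get_obs(); print(o['tool_pos'],o['orientation'],np.round(s['pose'],4).tolist(),s['K'][0],s['k1'])
cv2.imwrite('pics/wjigx.png',cv2.resize(s['img'],(800,600),interpolation=cv2.INTER_CUBIC)[:,:,::-1])
go(.5474,.1283,.2,-153)
```

```text
[ 0.57164283 -0.28117008  0.25897035] [ 1.79975773e+02 -5.61529458e-02 -1.67948305e+02] [[-0.2104, 0.9379, 0.2758, 0.4983], [0.9776, 0.2015, 0.0605, -0.2974], [0.0012, 0.2824, -0.9593, 0.3977], [0.0, 0.0, 0.0, 1.0]] [301.15750445   0.         276.50785847] -0.052404903840390066
now [ 0.57164283 -0.28117008  0.25897035] [ 1.79975773e+02 -5.61529458e-02 -1.67948305e+02] row [-6.18, 40.55, 5.91, 0.03, -0.05, -14.95]
```

View pics/wjigx.png

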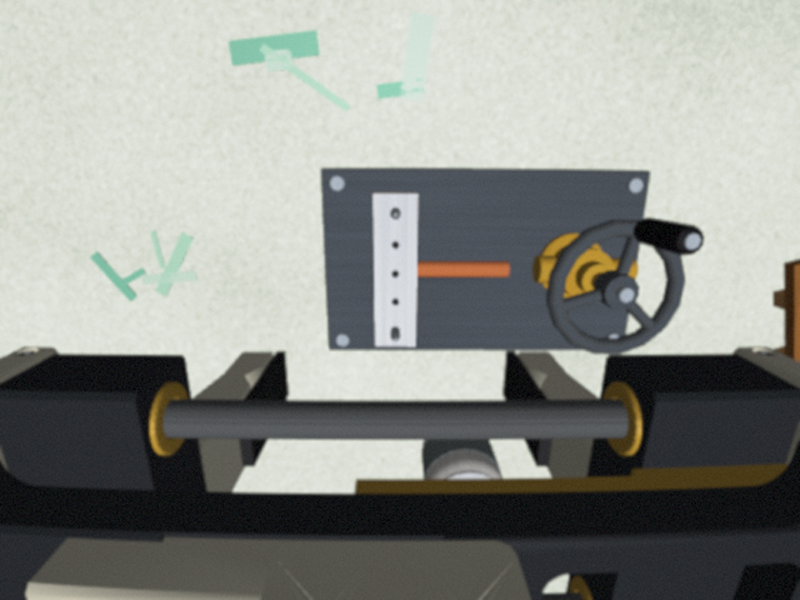

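The wrist view shows the jig bar's corners at (373,193), (418,194), (417,346), (374,346), the hub at (627,294) and the handle top at (692,241). I'll work these out, then go over the blank.

Run:
```python
from h import *
b=load('wjig')
def P(L,z): return np.array([at(b,(x+.5)*.7-.5,(y+.5)*.7-.5,z)[:2] for x,y in L])
j=P([(373,193),(418,194),(417,346),(374,346)],.05); e=[j[1]-j[0],j[2]-j[1],j[2]-j[3],j[3]-j[0]]
print('jig',j.mean(0),[(np.linalg.norm(v).round(4),np.degrees(np.arctan2(v[1],v[0])).round(1)) for v in e])
r=P([(321,169),(649,171)],.012); v=r[1]-r[0]; print(r,np.linalg.norm(v),np.degrees(np.arctan2(v[1],v[0])))
print(P([(627,294)],.11),P([(692,241)],.158))
```

```text
jig [ 0.57423649 -0.28042976] [(np.float64(0.0354), np.float64(100.9)), (np.float64(0.1285), np.float64(12.6)), (np.float64(0.0374), np.float64(102.1)), (np.float64(0.1292), np.float64(11.7))]
[[ 0.50586593 -0.36075351]
 [ 0.44525583 -0.08052142]] 0.2867117212037012 102.20425293288727
[[ 0.54098982 -0.12081193]] [[ 0.49589273 -0.12368874]]
```

Emit:
send_rows(
  plan=[
    [[-6, 40.5, 3, 0, 0, -15], [-6, 40.5, 3, 0, 0, -15], [-6, 40.5, 3, 0, 0, -15], [-6, 40.5, 3, 0, 0, -15], [-6, 40.5, 3, 0, 0, -15], [-6, 40.5, 3, 0, 0, -15], [-6, 40.5, 3, 0, 0, -15], [-6, 40.5, 3, 0, 0, -15]],
  ],
)

```text
clock: 2.15
tool_pos: [0.5503, 0.051, 0.2354]
orientation: [-180.0, 0.0, -153.1]
force: [1.0, 1.2, 0.8]
opening: 0.0874
gripper_force: 0.0
```

```bash
python3 -c "
from h import *
go(.5474,.1283,.23,-153)"
```

```text
now [0.55032317 0.05095323 0.23543552] [-1.79995457e+02  4.30978502e-02 -1.53079646e+02] row [-3.24, 7.03, 0.55, -0.0, 0.04, -0.08]
```

Emit:
send_rows(
  plan=[
    [[-3.2, 7, 3, 0, 0, 0], [-3.2, 7, 3, 0, 0, 0], [-3.2, 7, 3, 0, 0, 0], [-3.2, 7, 3, 0, 0, 0], [-3.2, 7, 3, 0, 0, 0], [-3.2, 7, 3, 0, 0, 0]],
  ],
)

```text
clock: 2.65
tool_pos: [0.5481, 0.1261, 0.2056]
orientation: [-180.0, 0.0, -153.1]
force: [0.4, 0.2, 0.5]
opening: 0.0878
gripper_force: 0.0
```

Run:
```python
from h import *
s=snap('wrist','wbl'); o=ctrl.get_obs(); print(o['tool_pos'],o['orientation'])
cv2.imwrite('pics/wblx.png',cv2.resize(s['img'],(800,600),interpolation=cv2.INTER_CUBIC)[:,:,::-1])
```

```text
[0.54821318 0.12608283 0.20573364] [-1.79996184e+02  5.37973468e-02 -1.53077240e+02]
```

View pics/wblx.png

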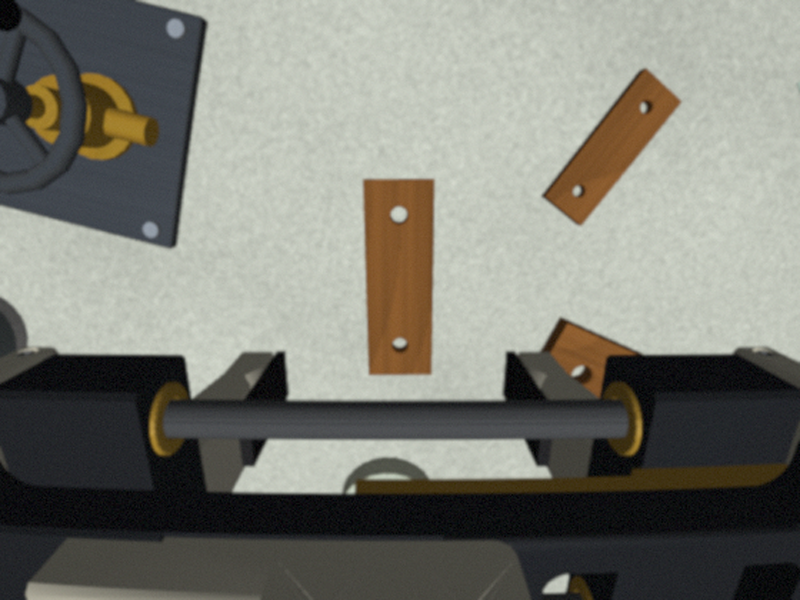

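The blank's top corners are at (363,180), (434,180), (432,374), (369,374), with holes at (399,214) and (400,344). The larger bar is well clear of the fingers.

Run:
```python
from h import *
b=load('wbl')
def P(L,z): return np.array([at(b,(x+.5)*.7-.5,(y+.5)*.7-.5,z)[:2] for x,y in L])
j=P([(363,180),(434,180),(432,374),(369,374)],.034); e=[j[1]-j[0],j[2]-j[1],j[2]-j[3],j[3]-j[0]]
print('bl',j.mean(0),[(np.linalg.norm(v).round(4),np.degrees(np.arctan2(v[1],v[0])).round(1)) for v in e])
j=P([(399,214),(400,344)],.034);v=j[1]-j[0];print(j.mean(0),np.linalg.norm(v),np.degrees(np.arctan2(v[1],v[0])))
go(.5474,.1283,.034,-153)
```

```text
bl [0.54816334 0.12869211] [(np.float64(0.0495), np.float64(117.0)), (np.float64(0.1484), np.float64(27.8)), (np.float64(0.05), np.float64(116.9)), (np.float64(0.1483), np.float64(27.6))]
[0.54722075 0.12816377] 0.09926238957231967 27.55326003777474
now [0.54821318 0.12608283 0.20573364] [-1.79996184e+02  5.37973468e-02 -1.53077240e+02] row [-0.01, 0.24, 17.17, -0.0, 0.05, -0.08]
```

Emit:
send_rows(
  plan=[
    [[0, 0.25, 13, 0, 0, -0.4], [0, 0.25, 13, 0, 0, -0.4], [0, 0.25, 13, 0, 0, -0.4], [0, 0.25, 13, 0, 0, -0.4], [0, 0.25, 15, 0, 0, -0.4], [0, 0.25, 16.5, 0, 0, -0.4], [0, 0.25, 17.2, 0, 0, -0.4], [0, 0.25, 17.2, 0, 0, -0.4]],
  ],
)

```text
clock: 3.37
tool_pos: [0.5469, 0.129, 0.0331]
orientation: [-180.0, -0.1, -152.6]
force: [1.1, -0.4, 0.6]
opening: 0.0875
gripper_force: 0.0
```

Emit:
send_rows(
  plan=[
    [[0, 0, 0, 0, 0, 0], [0, 0, 0, 0, 0, 0], [0, 0, 0, 0, 0, 0]],
  ],
)

```text
clock: 3.62
tool_pos: [0.5476, 0.1302, 0.0346]
orientation: [180.0, 0.1, -152.6]
force: [-0.2, -0.5, -0.2]
opening: 0.0876
gripper_force: 0.0
```

```bash
python3 -c "
from h import *
go(.5475,.1285,.033,-152.7)"
```

```text
now [0.54760665 0.13016283 0.03458127] [ 1.79995988e+02  1.32799184e-01 -1.52557357e+02] row [0.09, -0.14, 0.16, 0.0, 0.13, 0.14]
```

Emit:
send_rows(
  plan=[
    [[0.1, -0.1, 0.1, 0, 0, 0.1], [0.1, -0.1, 0.1, 0, 0, 0.1], [0.1, -0.1, 0.1, 0, 0, 0.1], [0.1, -0.1, 0.1, 0, 0, 0.1]],
  ],
)

```text
clock: 3.95
tool_pos: [0.5464, 0.1285, 0.0323]
orientation: [-180.0, 0.0, -152.7]
force: [0.4, -0.3, -0.8]
opening: 0.0875
gripper_force: 0.0
```

Emit:
send_rows(
  plan=[
    [[0, 0, 0, 0, 0, 0], [0, 0, 0, 0, 0, 0], [0, 0, 0, 0, 0, 0], [0, 0, 0, 0, 0, 0], [0, 0, 0, 0, 0, 0], [0, 0, 0, 0, 0, 0], [0, 0, 0, 0, 0, 0], [0, 0, 0, 0, 0, 0]],
  ],
  fingers=0,
)

```text
clock: 4.62
tool_pos: [0.5463, 0.1285, 0.0321]
orientation: [180.0, -0.0, -152.7]
force: [0.5, 0.4, -0.2]
opening: 0.0499
gripper_force: 30.0
```

Emit:
send_rows(
  plan=[
    [[0, 0, 0, 0, 0, 0], [0, 0, 0, 0, 0, 0], [0, 0, 0, 0, 0, 0], [0, 0, 0, 0, 0, 0]],
  ],
)

```text
clock: 4.95
tool_pos: [0.5463, 0.1285, 0.0321]
orientation: [180.0, 0.0, -152.7]
force: [0.1, -0.3, -0.6]
opening: 0.0497
gripper_force: 30.0
```

Emit:
send_rows(
  plan=[
    [[0, 0, -1, 0, 0, 0], [0, 0, -3, 0, 0, 0], [0, 0, -5.5, 0, 0, 0], [0, 0, -8.5, 0, 0, 0], [0, 0, -11.5, 0, 0, 0], [0, 0, -14, 0, 0, 0], [0, 0, -15, 0, 0, 0], [0, 0, -15, 0, 0, 0]],
  ],
)

```text
clock: 5.62
tool_pos: [0.5476, 0.1291, 0.1856]
orientation: [180.0, 0.3, -152.6]
force: [0.3, 0.5, -0.4]
opening: 0.0497
gripper_force: 30.0
```

```bash
python3 -c "
from h import *
go(.574,-.280,.18,-167.9)
s=snap('wrist','wheld'); o=ctrl.get_obs(); print(o['tool_pos'],o['orientation'])
c=s['img'][60:320,150:410]; cv2.imwrite('pics/wheldx.png',cv2.resize(c,(600,600),interpolation=cv2.INTER_CUBIC)[:,:,::-1])"
```

```text
now [0.54760658 0.12910362 0.18563514] [ 179.99513633    0.32456537 -152.64171072] row [16.46, -37.55, 0.47, 0.05, 0.32, 15.26]
[0.5465911  0.12873618 0.1833912 ] [ 1.79973422e+02  1.53231039e-01 -1.52665343e+02]
```

View pics/wheldx.png

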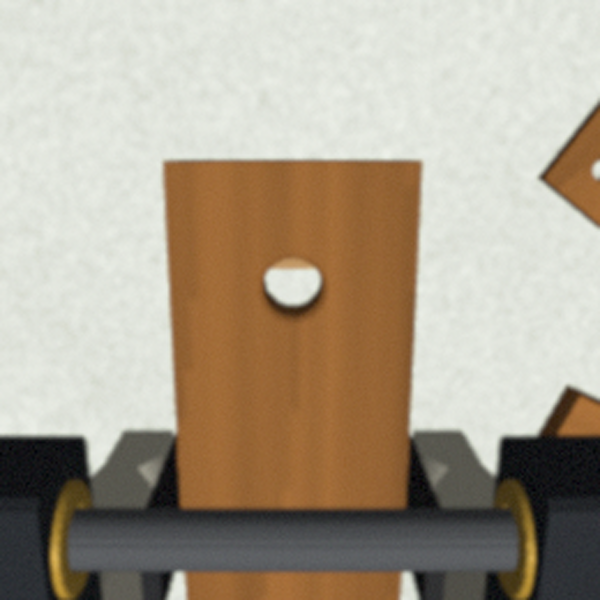

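The blank is held square. Its near hole is at crop (293.5,285) and its end edge runs from (164,161) to (421,161).

Run:
```python
from h import *
b=load('wheld'); o=ctrl.get_obs(); f=600/260
M=R.from_euler('xyz',o['orientation'],degrees=True)
for x,y in [(293.5,285),(164,161),(421,161)]:
    p=at(b,150+(x+.5)/f-.5,60+(y+.5)/f-.5,o['tool_pos'][2]+.0019); print(M.inv().apply(p-o['tool_pos']).round(4))
go(.574,-.280,.18,-167.9)
```

```text
[ 0.0478 -0.001  -0.002 ]
[ 0.0722 -0.0262 -0.0021]
[ 0.0723  0.0237 -0.0021]
now [0.5465911  0.12873618 0.1833912 ] [ 1.79973422e+02  1.53231039e-01 -1.52665343e+02] row [16.33, -37.57, 0.28, 0.05, 0.15, 15.23]
```

Emit:
send_rows(
  plan=[
    [[0, 0, -3, 0, 0, 0], [2, -3, -4.5, 0, 0, 3], [16.4, -37.5, -4.5, 0, 0, 15.2], [16.4, -37.5, -4.5, 0, 0, 15.2], [16.4, -37.5, -4.5, 0, 0, 15.2], [16.4, -37.5, -4.5, 0, 0, 15.2], [16.4, -37.5, -4.5, 0, 0, 15.2], [16.4, -37.5, -4.5, 0, 0, 15.2]],
  ],
)

```text
clock: 6.33
tool_pos: [0.5616, -0.1583, 0.2252]
orientation: [179.9, -0.2, -167.9]
force: [-0.1, 0.9, -1.3]
opening: 0.0499
gripper_force: 30.0
```

```bash
python3 -c "
from h import *
go(.572,-.2795,.22,-167.9)"
```

```text
now [ 0.56160639 -0.15830797  0.22515387] [ 1.79940023e+02 -1.61361439e-01 -1.67854253e+02] row [1.53, -12.07, 0.51, 0.06, -0.16, 0.05]
```

Emit:
send_rows(
  plan=[
    [[1.5, -12, 0.5, 0, 0, 0], [1.5, -12, 0.5, 0, 0, 0], [1.5, -12, 0.5, 0, 0, 0], [1.5, -12, 0.5, 0, 0, 0], [1.5, -12, 5, 0, 0, 0], [1.5, -12, 9, 0, 0, 0], [1.5, -12, 12, 0, 0, 0], [1.5, -12, 12, 0, 0, 0]],
  ],
)

```text
clock: 7.0
tool_pos: [0.5675, -0.2755, 0.0979]
orientation: [179.6, -0.7, -168.0]
force: [-1.7, 1.2, -1.9]
opening: 0.0498
gripper_force: 30.0
```

Emit:
send_rows(
  plan=[
    [[0, 0, 0, 0, 0, 0], [0, 0, 0, 0, 0, 0], [0, 0, 0, 0, 0, 0], [0, 0, 0, 0, 0, 0]],
  ],
)

```text
clock: 7.33
tool_pos: [0.5747, -0.2771, 0.1095]
orientation: [-179.9, 0.2, -167.8]
force: [-0.8, 0.0, -1.5]
opening: 0.0497
gripper_force: 30.0
```

```bash
python3 -c "
from h import *
go(.572,-.2795,.09,-167.9)
s=snap('wrist','wov'); o=ctrl.get_obs(); print(o['tool_pos'],o['orientation'])
c=s['img'][60:320,150:410]; cv2.imwrite('pics/wovx.png',cv2.resize(c,(600,600),interpolation=cv2.INTER_CUBIC)[:,:,::-1])"
```

```text
now [ 0.57472103 -0.27710608  0.10945215] [-179.90977983    0.19257932 -167.82899578] row [0.32, -0.17, 1.94, -0.09, 0.19, 0.07]
[ 0.57446538 -0.27706466  0.10920842] [-1.79923090e+02  1.77798772e-01 -1.67838758e+02]
```

View pics/wovx.png

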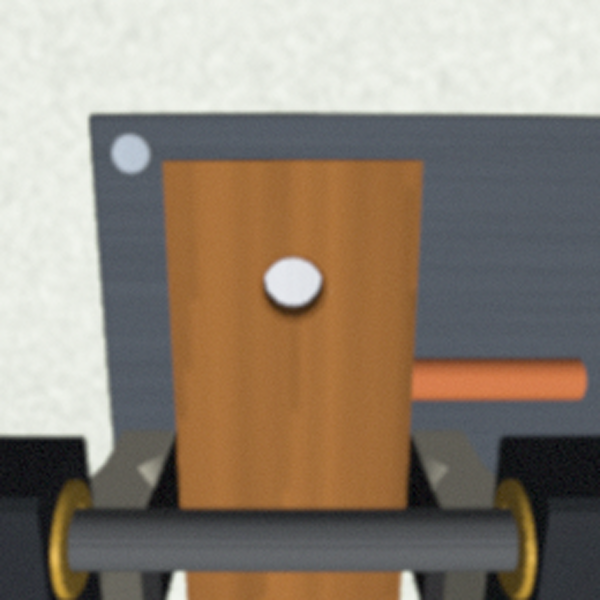

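Through the hole only the jig's top shows, no pin, since the view is slanted. The plate corner is at crop (92,115) and the pipe at (500,381). I'll work out where the jig is relative to the blank in this picture.

Run:
```python
from h import *
b=load('wov'); f=600/260; o=ctrl.get_obs(); print(o['tool_pos'],o['orientation'])
q=lambda x,y,z: at(b,150+(x+.5)/f-.5,60+(y+.5)/f-.5,z)
c=q(92,115,.012); e=q(590,117,.012); a=np.arctan2(*(e-c)[:2][::-1])-np.pi/2; print('rig yaw',np.degrees(a))
rr=lambda v,a: np.array([[np.cos(a),-np.sin(a)],[np.sin(a),np.cos(a)]])@v
a=np.radians(12.1)
print('jig from corner',c[:2]+rr([.085,.065],a), 'screw',q(130,154,.012))
zt=.1092+.0019; h=q(293.5,284,zt); print('blank centre',h[:2]+rr([.05,0],a))
m=(q(163,161,zt)+q(423,161,zt))/2; print('from end',m[:2]+rr([.075,0],a))
p=(q(500,359,.030)+q(500,401,.030))/2; d=rr([1,0],a); print('rig-x of jig: pipe',p[:2]@d, 'blank', (h[:2]+rr([.05,0],a))@d)
P=np.array([[*(np.array([.574,-.28])+rr([-.05,0],a)),z] for z in (.05,.072)]); print((proj(b,P)-[150,60]+.5)*f-.5)
go(.572,-.2795,.09,-167.9)
```

```text
[ 0.57446538 -0.27706466  0.10920842] [-1.79923090e+02  1.77798772e-01 -1.67838758e+02]
rig yaw 12.110951248020957
jig from corner [ 0.57470476 -0.2785136 ] screw [ 0.51488229 -0.34582402  0.012     ]
blank centre [ 0.5757081  -0.27770878]
from end [ 0.57676596 -0.27763146]
rig-x of jig: pipe 0.5032020581397295 blank 0.5047048100683552
[[286.83090944 234.33171283]
 [286.05054672 245.38295883]]
now [ 0.57446538 -0.27706466  0.10920842] [-1.79923090e+02  1.77798772e-01 -1.67838758e+02] row [0.3, -0.18, 1.92, -0.08, 0.18, 0.06]
```

Emit:
send_rows(
  plan=[
    [[0.22, -0.1, 0.5, 0, 0.15, 0], [0.22, -0.1, 1.2, 0, 0.15, 0], [0.22, -0.1, 1.9, 0, 0.15, 0], [0.22, -0.1, 2.4, 0, 0.15, 0], [0.22, -0.1, 2.4, 0, 0.15, 0], [0.22, -0.1, 2.4, 0, 0.15, 0], [0.22, -0.1, 2.4, 0, 0.15, 0], [0.22, -0.1, 2.4, 0, 0.15, 0]],
  ],
)

```text
clock: 8.05
tool_pos: [0.5716, -0.2785, 0.0833]
orientation: [-180.0, -0.1, -167.9]
force: [-0.5, 0.1, -1.0]
opening: 0.0496
gripper_force: 30.0
```

```bash
python3 -c "
from h import *
go(.5725,-.2785,.072,-167.9); snap('wrist','wov2'); go(.5725,-.2785,.072,-167.9)"
```

```text
now [ 0.5716457  -0.27847757  0.08329589] [-1.79987313e+02 -1.32406795e-01 -1.67854514e+02] row [-0.09, -0.02, 1.13, -0.01, -0.13, 0.05]
now [ 0.57166391 -0.27846305  0.08335782] [-1.79985949e+02 -1.24026418e-01 -1.67852997e+02] row [-0.08, -0.02, 1.14, -0.01, -0.12, 0.05]
```

```bash
python3 -c "
from h import *
s=load('wov2'); c=s['img'][150:210,237:317]; cv2.imwrite('pics/hole.png',cv2.resize(c,(800,600),interpolation=cv2.INTER_CUBIC)[:,:,::-1])
a=np.radians(12.1)
j=np.array([.574,-.2795])-.05*np.array([np.cos(a),np.sin(a)])
print((proj(s,[[*j,.05],[*j,.072]])-[237,150]+.5)*10)"
```

```text
[[390.26883344 237.34865022]
 [389.05940064 306.98826692]]
```

View pics/hole.png

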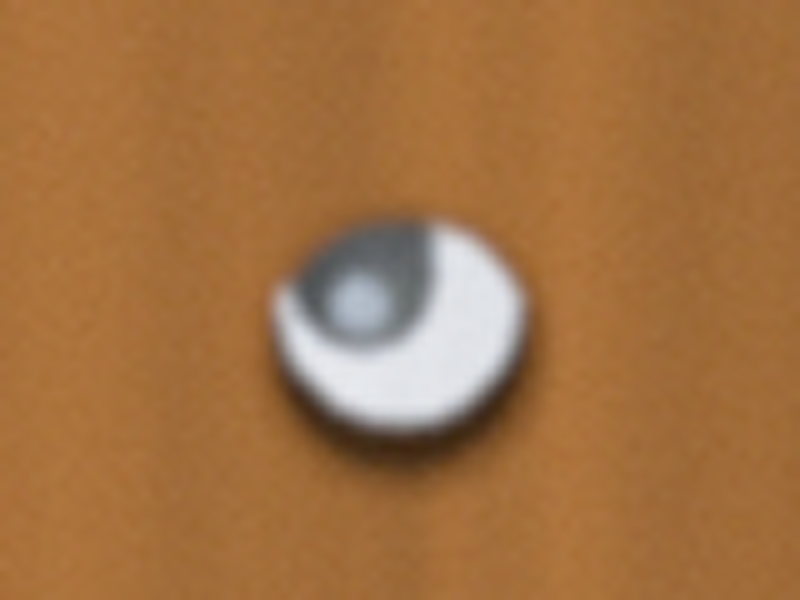

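The pin's tip is at crop pixel (360,303) and the hole's top rim is centred near (400,337), so a small shift is needed.

Run:
```python
from h import *
s=load('wov2'); o=ctrl.get_obs(); M=R.from_euler('xyz',o['orientation'],degrees=True)
q=lambda x,y,z: at(s,237+x/10-.5,150+y/10-.5,z)
print('pin',q(360,303,.072)); 
h=(q(270,330,.0852)+q(530,330,.0852))/2; t=q(400,213,.0852); b=q(400,462,.0852); print('hole',(t+b)/2,h,np.linalg.norm(t-b),np.linalg.norm(q(270,330,.0852)-q(530,330,.0852)))
print('shift tool mm',M.inv().apply(q(360,303,.072)-(t+b)/2)*1000)
```

```text
pin [ 0.52522057 -0.29145828  0.072     ]
hole [ 0.52407439 -0.28964354  0.0852    ] [ 0.52366531 -0.28973166  0.0852    ] 0.011685592831078112 0.012007494061739999
shift tool mm [-0.76722537 -2.01205296 13.19886395]
```

Emit:
send_rows(
  plan=[
    [[-0.08, -0.2, 0, 0, -0.1, 0], [-0.08, -0.2, 0, 0, -0.1, 0], [-0.08, -0.2, 0.2, 0, -0.1, 0], [-0.08, -0.2, 0.4, 0, -0.1, 0], [-0.08, -0.2, 0.6, 0, -0.1, 0], [-0.08, -0.2, 0.8, 0, -0.1, 0], [-0.08, -0.2, 0.9, 0, -0.1, 0], [-0.08, -0.2, 0.9, 0, -0.1, 0]],
  ],
)

```text
clock: 8.77
tool_pos: [0.5723, -0.2801, 0.0736]
orientation: [180.0, -0.1, -167.9]
force: [0.0, -0.4, -0.7]
opening: 0.0493
gripper_force: 30.0
```

```bash
python3 -c "
from h import *
go(.5728,-.2803,.0605,-167.9)"
```

```text
now [ 0.57232416 -0.28013626  0.07360044] [ 1.79982546e+02 -9.06209269e-02 -1.67856952e+02] row [-0.05, -0.03, 1.31, 0.02, -0.09, 0.04]
```

No contact force so far, so I'll lower it to just about flush.

Emit:
send_rows(
  plan=[
    [[-0.04, -0.02, 0.2, 0, 0, 0], [-0.04, -0.02, 0.4, 0, 0, 0], [-0.04, -0.02, 0.6, 0, 0, 0], [-0.04, -0.02, 0.8, 0, 0, 0], [-0.04, -0.02, 1.0, 0, 0, 0], [-0.04, -0.02, 1.2, 0, 0, 0], [-0.04, -0.02, 1.3, 0, 0, 0], [-0.04, -0.02, 1.3, 0, 0, 0]],
  ],
)

```text
clock: 9.43
tool_pos: [0.5728, -0.2803, 0.0607]
orientation: [180.0, -0.1, -167.9]
force: [0.3, -0.8, -1.6]
opening: 0.0495
gripper_force: 30.0
```

Emit:
send_rows(
  plan=[
    [[0, 0, 0, 0, 0, 0], [0, 0, 0, 0, 0, 0], [0, 0, 0, 0, 0, 0]],
  ],
)

```text
clock: 9.68
tool_pos: [0.5731, -0.2804, 0.0612]
orientation: [-180.0, -0.0, -167.9]
force: [0.6, -0.1, -1.5]
opening: 0.0495
gripper_force: 30.0
```

Emit:
send_rows(
  plan=[
    [[0, 0, 0.05, 0, 0, 0], [0, 0, 0.1, 0, 0, 0], [0, 0, 0.15, 0, 0, 0], [0, 0, 0.15, 0, 0, 0], [0, 0, 0.15, 0, 0, 0]],
  ],
)

```text
clock: 10.1
tool_pos: [0.5731, -0.2803, 0.0601]
orientation: [-180.0, -0.0, -167.8]
force: [-1.3, 1.2, 4.7]
opening: 0.0497
gripper_force: 30.0
```

Emit:
send_rows(
  plan=[
    [[0, 0, 0, 0, 0, 0], [0, 0, 0, 0, 0, 0], [0, 0, 0, 0, 0, 0], [0, 0, 0, 0, 0, 0], [0, 0, 0, 0, 0, 0], [0, 0, 0, 0, 0, 0]],
  ],
  fingers=1,
)

```text
clock: 10.6
tool_pos: [0.573, -0.2804, 0.0594]
orientation: [180.0, -0.1, -167.9]
force: [0.3, -0.3, 0.1]
opening: 0.0838
gripper_force: 0.0
```

Emit:
send_rows(
  plan=[
    [[0, 0, -1, 0, 0, 0], [0, 0, -3, 0, 0, 0], [0, 0, -6, 0, 0, 0], [0, 0, -9, 0, 0, 0], [0, 0, -13, 0, 0, 0], [0, 0, -17, 0, 0, 0], [0, 0, -19, 0, 0, 0], [0, 0, -19, 0, 0, 0]],
  ],
)

```text
clock: 11.27
tool_pos: [0.5754, -0.2813, 0.2572]
orientation: [-179.7, 0.5, -167.8]
force: [0.4, 0.1, 0.7]
opening: 0.0873
gripper_force: 0.0
```

Run:
```python
from h import *
s=snap('wrist','wseat'); t=snap('scene','s2'); o=ctrl.get_obs(); print(o['tool_pos'],o['orientation'])
a=cv2.resize(s['img'][90:290,200:520],(800,500)); 
b=cv2.resize(t['img'][170:320,70:260],(380,300))
print(t['img'].shape)
cv2.imwrite('pics/seat.png',a[:,:,::-1]); cv2.imwrite('pics/seat_s.png',b[:,:,::-1])
```

```text
[ 0.57341557 -0.2802751   0.25156647] [-1.79946324e+02  1.18961161e-01 -1.67864095e+02]
(420, 560, 3)
```

View pics/seat.png

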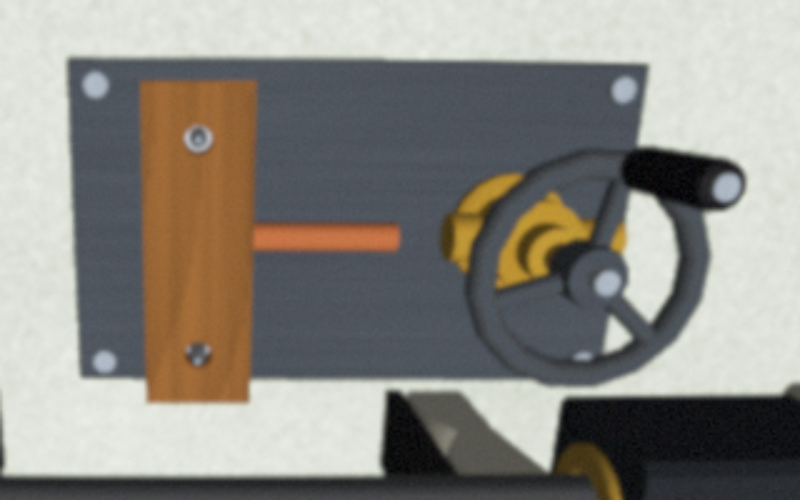

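Both pins stand through the holes: crop (198,138) and (198,354). The blank is seated. The hub cap is at (606,283) and the handle top at (728,187).

Run:
```python
from h import *
s=load('wseat'); q=lambda x,y,z: at(s,200+(x+.5)/2.5-.5,90+(y+.5)/2.5-.5,z)[:2]
h=q(606,283,.11); k=q(728,187,.158); v=k-h
pins=(q(198,138,.072)+q(198,354,.072))/2
print('hub',h,'handle',k,'r',np.linalg.norm(v),'ang',np.degrees(np.arctan2(v[1],v[0]))-12.1,'pinmid',pins, 'hub from pins',pins+.16*np.array([-np.sin(.2112),np.cos(.2112)]))
go(.496,-.1225,.22,-167.9)
```

```text
hub [ 0.54180376 -0.12147103] handle [ 0.49569022 -0.12293307] r 0.0461367178231637 ang -190.28403661813135 pinmid [ 0.57218684 -0.28114994] hub from pins [ 0.5386455  -0.12470513]
now [ 0.57341557 -0.2802751   0.25156647] [-1.79946324e+02  1.18961161e-01 -1.67864095e+02] row [4.26, 17.06, 3.13, -0.05, 0.12, 0.04]
```

Emit:
send_rows(
  plan=[
    [[4.25, 17.1, 3, 0, 0.1, 0], [4.25, 17.1, 3, 0, 0.1, 0], [4.25, 17.1, 3, 0, 0.1, 0], [4.25, 17.1, 3, 0, 0.1, 0], [4.25, 17.1, 3, 0, 0.1, 0], [4.25, 17.1, 3, 0, 0.1, 0], [4.25, 17.1, 3, 0, 0.1, 0], [4.25, 17.1, 3, 0, 0.1, 0]],
  ],
)

```text
clock: 12.03
tool_pos: [0.4959, -0.1223, 0.2194]
orientation: [-180.0, -0.2, -167.8]
force: [-0.2, -0.1, 1.0]
opening: 0.0875
gripper_force: 0.0
```

Run:
```python
from h import *
go(.496,-.1222,.14,-167.9)
s=snap('wrist','whan')
a=np.radians(12.1)
```

```text
now [ 0.49587893 -0.12234645  0.21941684] [-179.99067227   -0.18241795 -167.83969171] row [-0.04, 0.01, 7.94, -0.01, -0.18, 0.06]
```

Emit:
send_rows(
  plan=[
    [[0, 0, 2, 0, 0, 0], [0, 0, 4, 0, 0, 0], [0, 0, 5.5, 0, 0, 0], [0, 0, 6.5, 0, 0, 0], [0, 0, 7.5, 0, 0, 0], [0, 0, 7.9, 0, 0, 0], [0, 0, 7.9, 0, 0, 0], [0, 0, 7.9, 0, 0, 0]],
  ],
)

```text
clock: 12.75
tool_pos: [0.4958, -0.1224, 0.1409]
orientation: [-180.0, -0.1, -167.9]
force: [0.4, 0.6, 0.8]
opening: 0.0875
gripper_force: 0.0
```

Emit:
send_rows(
  plan=[
    [[0, 0, 0, 0, 0, 0], [0, 0, 0, 0, 0, 0], [0, 0, 0, 0, 0, 0], [0, 0, 0, 0, 0, 0], [0, 0, 0, 0, 0, 0], [0, 0, 0, 0, 0, 0], [0, 0, 0, 0, 0, 0], [0, 0, 0, 0, 0, 0]],
  ],
  fingers=0,
)

```text
clock: 13.42
tool_pos: [0.4954, -0.1221, 0.1406]
orientation: [180.0, -0.1, -167.9]
force: [-1.1, -0.4, 0.5]
opening: 0.0397
gripper_force: 0.0
```

Emit:
send_rows(
  plan=[
    [[0, 0, 0, 0, 0, 0], [0, 0, 0, 0, 0, 0], [0, 0, 0, 0, 0, 0], [0, 0, 0, 0, 0, 0], [0, 0, 0, 0, 0, 0], [0, 0, 0, 0, 0, 0]],
  ],
)

```text
clock: 13.92
tool_pos: [0.4955, -0.1222, 0.1406]
orientation: [-180.0, -0.1, -167.9]
force: [-0.3, -1.0, -0.7]
opening: 0.0173
gripper_force: 30.0
```

```bash
cat >> h.py <<'E'
def arc(f0,fs,r=4.5):
    c=lambda f: np.array([-np.cos(np.radians(f)),np.sin(np.radians(f))])*r
    print([(c(f)-c(f0)).round(2).tolist()+[0,0,0,0] for f in fs])
E
python3 -c "
from h import *
arc(167,[160,147,132,117,102,87,72,57]); arc(57,[44,32,22,13,6,0,-5,-5])"
```

```text
[[-0.16, 0.53, 0, 0, 0, 0], [-0.61, 1.44, 0, 0, 0, 0], [-1.37, 2.33, 0, 0, 0, 0], [-2.34, 3.0, 0, 0, 0, 0], [-3.45, 3.39, 0, 0, 0, 0], [-4.62, 3.48, 0, 0, 0, 0], [-5.78, 3.27, 0, 0, 0, 0], [-6.84, 2.76, 0, 0, 0, 0]]
[[-0.79, -0.65, 0, 0, 0, 0], [-1.37, -1.39, 0, 0, 0, 0], [-1.72, -2.09, 0, 0, 0, 0], [-1.93, -2.76, 0, 0, 0, 0], [-2.02, -3.3, 0, 0, 0, 0], [-2.05, -3.77, 0, 0, 0, 0], [-2.03, -4.17, 0, 0, 0, 0], [-2.03, -4.17, 0, 0, 0, 0]]
```

Emit:
send_rows(
  plan=[
    [[-0.16, 0.53, 0, 0, 0, 0], [-0.61, 1.44, 0, 0, 0, 0], [-1.37, 2.33, 0, 0, 0, 0], [-2.34, 3.0, 0, 0, 0, 0], [-3.45, 3.39, 0, 0, 0, 0], [-4.62, 3.48, 0, 0, 0, 0], [-5.78, 3.27, 0, 0, 0, 0], [-6.84, 2.76, 0, 0, 0, 0]],
  ],
)

```text
clock: 14.58
tool_pos: [0.5557, -0.081, 0.1405]
orientation: [-179.9, -0.3, -167.8]
force: [-6.2, -8.0, 5.2]
opening: 0.0176
gripper_force: 30.0
```

Emit:
send_rows(
  plan=[
    [[0, 0, 0, 0, 0, 0], [0, 0, 0, 0, 0, 0], [0, 0, 0, 0, 0, 0]],
  ],
)

```text
clock: 14.83
tool_pos: [0.5563, -0.0814, 0.1406]
orientation: [-179.9, -0.2, -167.9]
force: [-0.6, -6.9, 0.9]
opening: 0.0173
gripper_force: 30.0
```

```bash
python3 -c "
from h import *
o=ctrl.get_obs(); v=o['tool_pos'][:2]-[.541,-.1228]; print(np.linalg.norm(v),np.degrees(np.arctan2(v[1],v[0]))-12.1,o['force'],o['orientation'])"
```

```text
0.04417305123176447 57.582411159627206 [-0.56385906 -6.85502015  0.91039713] [-179.92004994   -0.23055822 -167.85673943]
```

Emit:
send_rows(
  plan=[
    [[-0.79, -0.65, 0, 0, 0, 0], [-1.37, -1.39, 0, 0, 0, 0], [-1.72, -2.09, 0, 0, 0, 0], [-1.93, -2.76, 0, 0, 0, 0], [-2.02, -3.3, 0, 0, 0, 0], [-2.05, -3.77, 0, 0, 0, 0], [-2.05, -3.77, 0, 0, 0, 0], [-2.05, -3.77, 0, 0, 0, 0]],
  ],
)

```text
clock: 15.5
tool_pos: [0.5844, -0.1136, 0.1406]
orientation: [-180.0, -0.2, -167.9]
force: [-2.7, -2.6, 4.5]
opening: 0.0168
gripper_force: 30.0
```

```bash
python3 -c "
from h import *
o=ctrl.get_obs(); v=o['tool_pos'][:2]-[.541,-.1228]; print(np.linalg.norm(v),np.degrees(np.arctan2(v[1],v[0]))-12.1,o['force'],o['orientation'])"
```

```text
0.0443896118404332 -0.08941580735602095 [-2.73061157 -2.59399445  4.51453056] [-179.98001301   -0.18540095 -167.87484367]
```

Emit:
send_rows(
  plan=[
    [[0, -0.15, 0, 0, 0, 0], [0, -0.3, 0, 0, 0, 0], [0, -0.4, 0, 0, 0, 0], [0, -0.4, 0, 0, 0, 0], [0, -0.4, 0, 0, 0, 0]],
  ],
)

```text
clock: 15.92
tool_pos: [0.5847, -0.1147, 0.1405]
orientation: [179.8, -0.2, -167.8]
force: [-7.6, 11.1, 8.8]
opening: 0.0174
gripper_force: 30.0
```

```bash
python3 -c "
from h import *
o=ctrl.get_obs(); v=o['tool_pos'][:2]-[.541,-.1228]; print(np.linalg.norm(v),np.degrees(np.arctan2(v[1],v[0]))-12.1,o['force'],o['orientation'])"
```

```text
0.04443405235592071 -1.5631945115895167 [-7.59296614 11.06728864  8.77378276] [ 1.79825485e+02 -1.58381580e-01 -1.67844687e+02]
```

The wheel is against its stop: commanded 4 mm further, it moved only 1 mm, with +14 N of push-back. Next I'll back off two turns.

```bash
python3 -c "
from h import *
arc(-5,[0,8,18,31,46,61,76,91])
for f in (91,211,331): arc(f,range(f+15,f+121,15))
arc(691,[701,709,715,719,720,720,720,720])"
```

```text
[[-0.02, 0.39, 0, 0, 0, 0], [0.03, 1.02, 0, 0, 0, 0], [0.2, 1.78, 0, 0, 0, 0], [0.63, 2.71, 0, 0, 0, 0], [1.36, 3.63, 0, 0, 0, 0], [2.3, 4.33, 0, 0, 0, 0], [3.39, 4.76, 0, 0, 0, 0], [4.56, 4.89, 0, 0, 0, 0]]
[[1.16, -0.17, 0, 0, 0, 0], [2.24, -0.64, 0, 0, 0, 0], [3.16, -1.37, 0, 0, 0, 0], [3.86, -2.32, 0, 0, 0, 0], [4.29, -3.41, 0, 0, 0, 0], [4.42, -4.58, 0, 0, 0, 0], [4.25, -5.74, 0, 0, 0, 0], [3.78, -6.82, 0, 0, 0, 0]]
[[-0.73, -0.92, 0, 0, 0, 0], [-1.68, -1.62, 0, 0, 0, 0], [-2.77, -2.05, 0, 0, 0, 0], [-3.94, -2.18, 0, 0, 0, 0], [-5.1, -2.01, 0, 0, 0, 0], [-6.17, -1.54, 0, 0, 0, 0], [-7.09, -0.81, 0, 0, 0, 0], [-7.79, 0.14, 0, 0, 0, 0]]
[[-0.43, 1.09, 0, 0, 0, 0], [-0.56, 2.26, 0, 0, 0, 0], [-0.39, 3.42, 0, 0, 0, 0], [0.08, 4.5, 0, 0, 0, 0], [0.81, 5.42, 0, 0, 0, 0], [1.75, 6.12, 0, 0, 0, 0], [2.85, 6.55, 0, 0, 0, 0], [4.01, 6.68, 0, 0, 0, 0]]
[[-0.32, 0.72, 0, 0, 0, 0], [-0.48, 1.32, 0, 0, 0, 0], [-0.55, 1.79, 0, 0, 0, 0], [-0.56, 2.1, 0, 0, 0, 0], [-0.56, 2.18, 0, 0, 0, 0], [-0.56, 2.18, 0, 0, 0, 0], [-0.56, 2.18, 0, 0, 0, 0], [-0.56, 2.18, 0, 0, 0, 0]]
```

Emit:
send_rows(
  plan=[
    [[-0.02, 0.39, 0, 0, 0, 0], [0.03, 1.02, 0, 0, 0, 0], [0.2, 1.78, 0, 0, 0, 0], [0.63, 2.71, 0, 0, 0, 0], [1.36, 3.63, 0, 0, 0, 0], [2.3, 4.33, 0, 0, 0, 0], [3.39, 4.76, 0, 0, 0, 0], [4.56, 4.89, 0, 0, 0, 0]],
  ],
)

```text
clock: 16.58
tool_pos: [0.5311, -0.0793, 0.1406]
orientation: [-179.9, -0.1, -167.8]
force: [5.8, -12.2, -5.1]
opening: 0.0174
gripper_force: 30.0
```

Emit:
send_rows(
  plan=[
    [[1.16, -0.17, 0, 0, 0, 0], [2.24, -0.64, 0, 0, 0, 0], [3.16, -1.37, 0, 0, 0, 0], [3.86, -2.32, 0, 0, 0, 0], [4.29, -3.41, 0, 0, 0, 0], [4.42, -4.58, 0, 0, 0, 0], [4.25, -5.74, 0, 0, 0, 0], [3.78, -6.82, 0, 0, 0, 0]],
  ],
)

```text
clock: 17.25
tool_pos: [0.5078, -0.1549, 0.1406]
orientation: [180.0, -0.2, -167.9]
force: [1.1, 6.2, -0.4]
opening: 0.0176
gripper_force: 30.0
```

```bash
cat >> h.py <<'E'
def chk():
    o=ctrl.get_obs(); v=o['tool_pos'][:2]-[.541,-.1228]; print(np.linalg.norm(v),np.degrees(np.arctan2(v[1],v[0]))-12.1,o['force'],o['orientation'],o['tool_pos'],o['opening'])
E
python3 -c "
from h import *
chk()"
```

```text
0.046164868256063585 -148.10996500509984 [ 1.13481472  6.2189114  -0.40391352] [ 179.97726829   -0.18951254 -167.89521594] [ 0.5077862  -0.15486304  0.14061612] 0.017554965100389706
```

Emit:
send_rows(
  plan=[
    [[-0.73, -0.92, 0, 0, 0, 0], [-1.68, -1.62, 0, 0, 0, 0], [-2.77, -2.05, 0, 0, 0, 0], [-3.94, -2.18, 0, 0, 0, 0], [-5.1, -2.01, 0, 0, 0, 0], [-6.17, -1.54, 0, 0, 0, 0], [-7.09, -0.81, 0, 0, 0, 0], [-7.79, 0.14, 0, 0, 0, 0]],
  ],
)

```text
clock: 17.92
tool_pos: [0.5837, -0.1372, 0.1405]
orientation: [-180.0, -0.4, -167.9]
force: [-7.7, -0.3, 9.5]
opening: 0.0173
gripper_force: 30.0
```

Emit:
send_rows(
  plan=[
    [[-0.43, 1.09, 0, 0, 0, 0], [-0.56, 2.26, 0, 0, 0, 0], [-0.39, 3.42, 0, 0, 0, 0], [0.08, 4.5, 0, 0, 0, 0], [0.81, 5.42, 0, 0, 0, 0], [1.75, 6.12, 0, 0, 0, 0], [2.85, 6.55, 0, 0, 0, 0], [4.01, 6.68, 0, 0, 0, 0]],
  ],
)

```text
clock: 18.58
tool_pos: [0.5312, -0.0794, 0.1406]
orientation: [-179.9, -0.1, -167.8]
force: [3.7, -7.6, -2.8]
opening: 0.0175
gripper_force: 30.0
```

```bash
python3 -c "
from h import *
chk()"
```

```text
0.044495118071036184 90.602868819756 [ 3.70748524 -7.63036136 -2.82913579] [-1.79930957e+02 -7.27058451e-02 -1.67830159e+02] [ 0.53121574 -0.07939397  0.14060791] 0.017509779406900787
```

One turn and 91° done. Next, the second turn.

Emit:
send_rows(
  plan=[
    [[1.16, -0.17, 0, 0, 0, 0], [2.24, -0.64, 0, 0, 0, 0], [3.16, -1.37, 0, 0, 0, 0], [3.86, -2.32, 0, 0, 0, 0], [4.29, -3.41, 0, 0, 0, 0], [4.42, -4.58, 0, 0, 0, 0], [4.25, -5.74, 0, 0, 0, 0], [3.78, -6.82, 0, 0, 0, 0]],
  ],
)

```text
clock: 19.25
tool_pos: [0.5077, -0.1548, 0.1406]
orientation: [180.0, -0.2, -167.9]
force: [3.1, 6.9, 0.7]
opening: 0.0174
gripper_force: 30.0
```

Emit:
send_rows(
  plan=[
    [[-0.73, -0.92, 0, 0, 0, 0], [-1.68, -1.62, 0, 0, 0, 0], [-2.77, -2.05, 0, 0, 0, 0], [-3.94, -2.18, 0, 0, 0, 0], [-5.1, -2.01, 0, 0, 0, 0], [-6.17, -1.54, 0, 0, 0, 0], [-7.09, -0.81, 0, 0, 0, 0], [-7.79, 0.14, 0, 0, 0, 0]],
  ],
)

```text
clock: 19.92
tool_pos: [0.5836, -0.1374, 0.1405]
orientation: [-179.9, -0.4, -167.9]
force: [-7.2, -0.8, 10.2]
opening: 0.0174
gripper_force: 30.0
```

Emit:
send_rows(
  plan=[
    [[-0.32, 0.72, 0, 0, 0, 0], [-0.48, 1.32, 0, 0, 0, 0], [-0.55, 1.79, 0, 0, 0, 0], [-0.56, 2.1, 0, 0, 0, 0], [-0.56, 2.18, 0, 0, 0, 0], [-0.56, 2.18, 0, 0, 0, 0], [-0.56, 2.18, 0, 0, 0, 0], [-0.56, 2.18, 0, 0, 0, 0]],
  ],
)

```text
clock: 20.58
tool_pos: [0.5847, -0.1147, 0.1405]
orientation: [-179.9, -0.3, -167.9]
force: [-2.5, 0.0, 7.4]
opening: 0.0174
gripper_force: 30.0
```

Emit:
send_rows(
  plan=[
    [[0, 0, 0, 0, 0, 0], [0, 0, 0, 0, 0, 0], [0, 0, 0, 0, 0, 0], [0, 0, 0, 0, 0, 0], [0, 0, 0, 0, 0, 0], [0, 0, 0, 0, 0, 0]],
  ],
)

```text
clock: 21.08
tool_pos: [0.5846, -0.1147, 0.1405]
orientation: [-179.9, -0.3, -167.9]
force: [-2.3, 0.6, 5.9]
opening: 0.0173
gripper_force: 30.0
```

```bash
python3 -c "
from h import *
chk()
s=snap('wrist','wend');t=snap('scene','send')
a=cv2.resize(s['img'][60:320,60:400],(612,468)); b=cv2.resize(t['img'][150:340,60:260],None,fx=2,fy=2)
"
```

```text
0.04439180787564135 -1.5900183786154187 [-2.25896078  0.59764993  5.9113446 ] [-179.94872031   -0.27734863 -167.86882916] [ 0.58464705 -0.11470263  0.14053286] 0.017311744548571272
```

```bash
python3 -c "
from h import *
t=load('send')
cv2.imwrite('pics/fin.png',cv2.resize(t['img'][150:350,60:460],(800,400),interpolation=cv2.INTER_CUBIC)[:,:,::-1])"
```

```text
(no output)
```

View pics/fin.png

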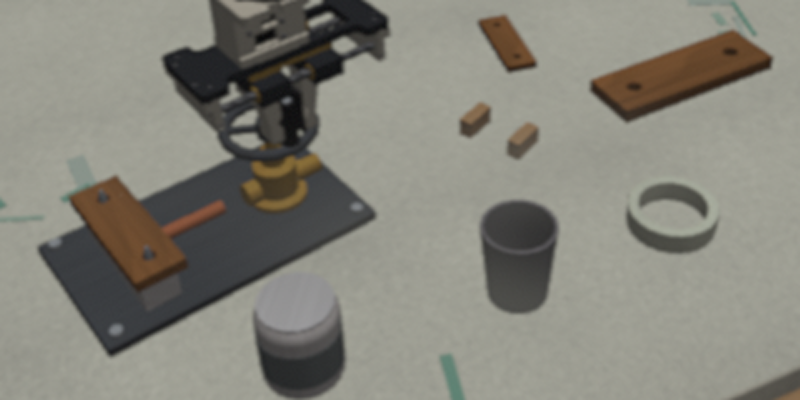

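The blank lies flush on the jig, with its pins at (103,197) and (149,254). The gripper holds the handle near (292,125), and the tin, cup and tape are undisturbed. I'm handing in the job.

```bash
python3 -c "
from plant import ctrl
print(ctrl.close_job())"
```

```text
the job is handed in; nothing more can be done
None
```

The job is handed in, with no verdict returned: the blank is seated over both pins, the valve was wound to its stop and backed off two full turns, the gripper still holds the handle, and the tin, cup and tape look unmoved.

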